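Work a stuck punch holder loose from an indexing punch turret

ROBOT

A 7-joint arm with a two-finger parallel gripper is mounted at the origin on the work surface. World frame = base frame: x ahead of the robot, y to its left, z up, the work surface at z = 0. Lengths are in mm, angles in rad, forces in N, time in s.
With the tool pointing down it reaches from about 400 to 925 mm from the base axis. Payload 5.6 kg.
Tool frame: the origin (TCP) lies at the very end of the fingers, on their centre line; the grasp point (between the pads) lies 19 mm behind it; z points along the fingers, y is the line along which they close (so a half turn about z gives the same grasp; the last joint's range is limited). The gripper opens to 85 mm and grips with 20 to 120 N. Pads are 22 mm wide; open, the fingers measure 114 mm over their backs; the gripper's body (76 mm by 85 mm) begins 54 mm behind the grasp point. The pads swing forward as they close: fully open they stand 13 mm farther back than shut.
Start: joints at [1.168, 0.468, -0.012, 1.603, 0.006, 1.071, -0.056], TCP at [228.816, -608.402, 202.09] pointing down, gripper open.
Joint ranges: [-2.53, 2.53], [-0.31, 2.02], [-1.57, 1.55], [0.28, 2.44], [-1.29, 4.43], [0.15, 1.84], [-2.92, 2.92]. Speed limits (rad/s): [2.57, 2.57, 3.14, 3.14, 3.14, 3.14, 3.14].

INTERFACE

Orientations are given as a unit quaternion [x, y, z, w].
In Python, from rig import bot gives the robot as it stands. The module is installed in compiled form; this text tells all that it offers.
- The arm moves only by the tool arm_command, never from a script. Its argument "increments" is a list of rows, each an object with "translation": the shift along the tool's x, y, z in mm, a list of three; "turn": the turn about the tool's z in degrees; "claw": the finger opening in mm, from 0 to 85.4. In form: [{"translation": [x, y, z], "turn": turn, "claw": claw}, ...]. A call has 1 to 8 rows; each row shifts and turns the commanded pose from where the row before left it, along the tool's axes as they then stand; what a row does not reach is not made up. A row lasts 1/8 s, in which the tool goes at most 62.5 mm and 10.7 degrees, less where a joint would pass 70% of its speed; a pose out of reach is approached as far as the arm can. A call with a gripper value outside its range is refused whole. The fingers move at their own pace and stop on an object; "squeeze" is the grip in N (left out, the last holds). Time passes only in rows, so rows that do not move let the fingers close. It gives the time, the measured TCP pose, the force, the opening and the grip force at its end, in the units of the state.
- bot.get_obs(): the state, without advancing time (a new reading comes with each control period).
- bot.snapshot(name): name is "scene" or "side" or "wrist"; returns a dict with "img" (400x640x3 uint8, red, green, blue), "z_map" (400x640 float32, mm along the optical axis (not along the pixel's ray), 0 where there is no reading), "fx", "fy", "cx", "cy" (pixels), "position" and "attitude" of the camera in the world; the wrist camera has in their place "hand_eye" (4x4, takes a point from camera to tool coordinates, whose origin is the TCP and whose axes are the flange's). Camera axes: x right, y down, z forward; pixel columns grow to the right and rows downward; lengths in mm; the calibration is good to about 2 mm. A picture is of the moment at which its call begins: read the wrist's pose just before it.
- bot.job_done(): hands the job in; it is judged then, once.
The state is a dict: "time_s": time; "joints": joint angles; "dq": joint speeds; "joint_torque": joint torques, N m; "tool_pos": TCP position; "ee_rot": TCP orientation; "force": force on the tool from outside, world axes, zero at the start; "moment": the same for the moment, N m; "grip_width": finger opening in mm; "grip_force": force on a finger pad.
Only numpy, scipy, OpenCV 4.12 (cv2) and the standard library are available. Lean on these libraries where they do the work, as an engineer would, in place of code of your own. Each camera call takes 0.05 s, during which the arm holds its last target. There are 200 camera calls.

TASK

Turn the turret of the punch stand by one of its black handles to the next click, so that the brass punch holder comes round to the changing place, the opening of the steel keeper plate above the yellow mark. The holder sits tight and the stand is not bolted down, so do not yank it straight up: take it by its square shank and rock it side to side, towards the hub and away from it, until it works free without lifting or dragging the stand. Finish while still holding it, upright and still, just clear above its pocket (a finger's width), with the other holders left seated and the things lying round about left alone.

Things in the scene. Friction and masses are not known exactly. Their poses are not given: they have to be found in the camera images.
- brass_holder: The only brass punch holder in the turret, about 0.4 kg, a quarter turn left or right of the changing place at the start. Origin: centre of its foot; z up, x along the turret's radius while seated. From the foot up: foot block 42 (x) by 34 (y) by 15 mm; collar 46 by 40 mm, z 15 to 23 mm, resting on the turret's top; square shank 22 by 22 mm to z 90 mm; steel cap to z 94 mm.
- brass_grip (a point): On the axis of the brass holder's shank, 77 mm above its foot and 62 mm above its collar's underside: where to grip it.
- change_pocket (a point): Stand's fixed point 6 mm under change_place: level with the two sprung copper cheeks (inner, outer) clamping a seated foot along the radius. Straight up it takes 40 to 60 N. Leaning the shank from or to the hub pivots the holder on its collar's edge and walks the other side up; free after 10 mm a side. Pocket 16 mm deep; play 3 mm radially, 1 mm across.
- turret (a joint): Angle of the turret, rad, counter-clockwise from above, 0 at the start. A spring detent holds it at -1.571, 0 and +1.571 (a quarter turn) against up to about 0.5 N m; past 0.8 rad it pulls into the next one. Stops at -1.64 and +1.64.
- hub (a point): Centre of the turret's top surface, 70 mm above the bench; z up, turns with the turret. Aluminium, 172 mm across, four pockets centred 54 mm from the axis. A nut here is 17 mm high.
- handle_left (a point): Black upright turning handle on a short arm of the turret, 16 mm thick, 108 mm from the turret axis; this point on its axis is 108 mm above the bench, its top at 120 mm, its foot at 52 mm. At the start 45 degrees from the changing place, towards the stand's +y side; it turns with the turret.
- handle_right (a point): The other such handle, at the start 45 degrees from the changing place towards the stand's -y side.
- change_place (a point): Fixed point of the stand, on its front (-x) side: centre of the pocket standing at the changing place, level with the turret's top, 54 mm from the axis. Elsewhere a steel C-shaped keeper plate (top 84 mm above the bench, 72 to 94 mm from the axis) covers the holders' collars 2 mm above them; it is open up to 54 degrees either side of the changing place.
- stand: The green punch stand, base 210 by 210 mm, loose on rubber feet, about 4.5 kg with turret and two holders; it tips when the holder is pulled up with more than about 30 N. Origin: centre of its underside; z up, -x is its front (yellow mark). Two pillars 88 mm high at the back.
- dark_holder: Dark steel punch holder of the same shape, in the pocket across from the brass one at the start; bystander, stays seated. Origin: centre of its foot.
- rear_holder: Dark steel punch holder of the same shape, in the back pocket; bystander, stays seated. Origin: centre of its foot.
- loose_holder: Dark steel punch holder, 94 mm high, already taken out, standing on a card on the bench to the left; bystander.
- bar_hammer: Square steel bar hammer, 200 by 28 by 28 mm, lying on the bench to the right; bystander. Origin under the middle of its head.
- chisel: Dark chisel, 140 by 9 by 9 mm, green sleeve, lying on the bench at the right; bystander. Origin under its middle.
Not all that is in view belongs to the job. What is shaped like the brass_holder but purple or turquoise is not meant.

How it is judged:
By the outcome, as a careful person would: the job done as asked, in the order asked, and still so for the second after the job is handed in, while the arm keeps its last pose, push and grip.
It also fails if it takes over 48 s, if anything falls off the work surface, if the arm or the gripper's body presses on something with over 40 N, if the wrist force passes 120 N, or if a joint passes its speed limit or range.

## Working session

There is one attempt and no reset: what is moved stays moved. The work goes in short steps, Python scripts to look and compute and a tool call to move; the robot and the scene stay as the last step left them, time stands still between calls to the robot, and variables do not carry over. Pictures are saved under pics/ and viewed, at most 10 in all, crops included, and the job is handed in when it is done.

Besides the shell and the picture viewer there is one more tool, called after ">>>" as name(argument=value, ...), one argument or row to a line, values as JSON. arm_command: Moves the arm, as the interface text tells. Its arguments: {"type":"object","properties":{"increments":{"type":"array"},"squeeze":{"type":"number"}},"required":["increments"]}

```bash
mkdir -p pics; cat > h.py <<'E'
import numpy as np, cv2
from scipy.spatial.transform import Rotation as R
from rig import bot
def snap(n,f=None):
    o=bot.get_obs(); s=bot.snapshot(n)
    if f: cv2.imwrite('pics/'+f,s['img'][:,:,::-1])
    if 'hand_eye' in s:
        T=np.eye(4);T[:3,:3]=R.from_quat(o['ee_rot']).as_matrix();T[:3,3]=o['tool_pos'];s['T']=T@np.array(s['hand_eye'])
    else:
        T=np.eye(4);a=np.array(s['attitude']);T[:3,:3]=a if a.shape==(3,3) else R.from_quat(a).as_matrix();T[:3,3]=s['position'];s['T']=T
    return s
def ray(s,u,v):
    d=s['T'][:3,:3]@np.array([(u-s['cx'])/s['fx'],(v-s['cy'])/s['fy'],1]);return s['T'][:3,3],d
def onz(s,u,v,z):
    p,d=ray(s,u,v);return p+d*(z-p[2])/d[2]
def cloud(s):
    v,u=np.mgrid[:400,:640];z=s['z_map']
    P=np.stack([(u-s['cx'])/s['fx']*z,(v-s['cy'])/s['fy']*z,z],-1)
    return P@s['T'][:3,:3].T+s['T'][:3,3]
E
python3 - <<'E'
from h import *
a=snap('scene','a.png');b=snap('side','b.png')
print(a['position'],a['attitude'],b['position'],b['attitude'],a['fx'],b['fx'])
o=bot.get_obs();print(o)
cv2.imwrite('pics/ab.png',cv2.resize(np.vstack([a['img'],b['img']])[:,:,::-1],(480,600)))
E
```

```text
[1340.94909588  443.38468375  859.82362024] [ 0.42738962  0.8036861  -0.36263124 -0.19981329] [ 501.72974346 -814.82997794  949.48762608] [ 0.92448106 -0.06144406  0.02776714 -0.37521777] 385.04994864107823 482.27088279494126
{'time_s': 0.1, 'joints': array([ 1.16798895,  0.46829511, -0.01161629,  1.60354717,  0.00598488,
        1.07141676, -0.05628358]), 'dq': array([-0.00172682, -0.00137774,  0.00104183, -0.00253852, -0.00029794,
       -0.00033458, -0.00015053]), 'joint_torque': array([ 4.48282544e-04, -5.33523953e+01,  2.13601103e-02, -2.51970613e+01,
        1.14857062e-02,  4.27449821e-03, -6.48124796e-06]), 'tool_pos': array([ 228.60929612, -607.8697237 ,  201.22326366]), 'ee_rot': array([ 9.83864466e-01,  1.78913516e-01, -1.93907140e-04, -7.92468683e-04]), 'force': array([0.00969931, 0.4140036 , 0.06871451]), 'moment': array([ 0.00223235, -0.0082997 ,  0.06685884]), 'grip_force': 0.0, 'grip_width': 85.38238089163151}
```

View pics/a.png

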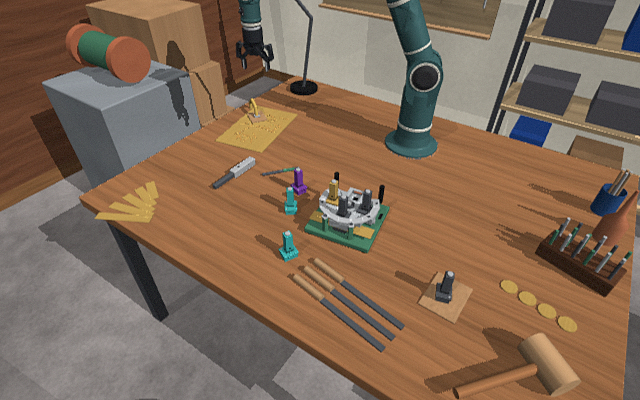

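View pics/b.png

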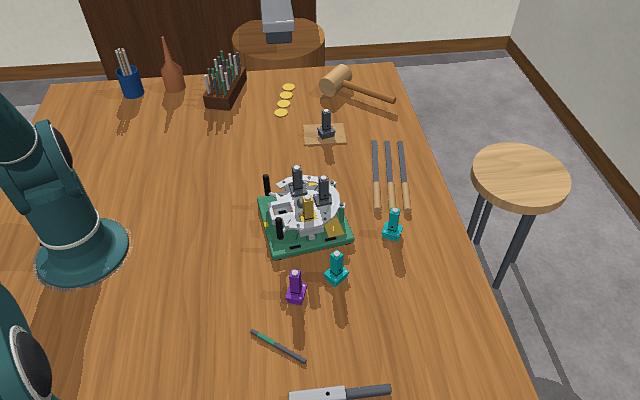

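The stand is at about (310–345, 175–245) in the scene view and (305, 215) in the side view. The front with the yellow mark faces the robot, and the brass holder is on its -y side at (308, 207) in the side view. Next I measure it with depth.

```bash
cat > m1.py <<'E'
from h import *
for n in('scene','side'):
    s=snap(n);P=cloud(s);hsv=cv2.cvtColor(s['img'],cv2.COLOR_RGB2HSV).astype(int)
    reg=(abs(P[...,0]-620)<200)&(abs(P[...,1])<250)&(s['z_map']>0)
    H,S,V=hsv[...,0],hsv[...,1],hsv[...,2]
    for nm,m in dict(green=(H>55)&(H<82)&(S>80)&(P[...,2]<40),tall=(P[...,2]>100),brass=(H>15)&(H<32)&(S>100)&(P[...,2]>92)).items():
        k,l,st,c=cv2.connectedComponentsWithStats((m&reg).astype(np.uint8))
        for i in range(1,k):
            if st[i,4]>8:
                q=P[l==i];top=q[q[:,2]>q[:,2].max()-8]
                print(n,nm,st[i],q.min(0).round(),q.max(0).round(),'top',np.median(top,0).round(),'rgb',s['img'][l==i].mean(0).round())
E
python3 m1.py
python3 - <<'E'
import cv2
a=cv2.imread('pics/b.png')[150:270,240:360];b=cv2.imread('pics/a.png')[160:260,290:400]
import numpy as np
cv2.imwrite('pics/c.png',np.hstack([cv2.resize(a,(400,400)),cv2.resize(b,(400,400))]))
E
```

```text
scene green [ 305  204   84   49 1074] [435. -65.   7.] [670. 145.  40.] top [638.  80.  36.] rgb [ 61. 107.  84.]
scene green [317 208   5   4  10] [567. -75.  21.] [578. -58.  26.] top [575. -69.  25.] rgb [45. 85. 67.]
scene tall [329 172  10  25 169] [479. -69. 101.] [573. -14. 151.] top [563. -24. 146.] rgb [116.  97.  62.]
scene tall [379 185   6   8  36] [455.  84. 100.] [476.  99. 122.] top [464.  92. 119.] rgb [25. 22. 21.]
scene tall [362 190  10  17 136] [530.  69. 102.] [557.  93. 151.] top [544.  82. 147.] rgb [70. 72. 75.]
scene tall [338 195  10  18 150] [589.  24. 100.] [617.  49. 151.] top [606.  37. 146.] rgb [72. 73. 76.]
scene brass [329 180   9  19 133] [487. -56.  92.] [573. -14. 147.] top [568. -21. 144.] rgb [135. 109.  59.]
side green [ 258  196   96   64 1830] [435. -93.   3.] [666. 116.  37.] top [549. -38.  33.] rgb [ 56. 106.  84.]
side tall [292 165  11  20 186] [530.  64. 100.] [554.  93. 151.] top [543.  76. 145.] rgb [77. 80. 85.]
side tall [263 174   7  10  53] [456.  78. 100.] [471.  97. 122.] top [462.  86. 119.] rgb [31. 30. 31.]
side tall [318 175  11  20 191] [591.  20. 101.] [615.  47. 152.] top [603.  30. 146.] rgb [78. 81. 85.]
side tall [302 194  12  22 204] [546. -42. 100.] [571. -16. 152.] top [558. -31. 146.] rgb [140. 122.  74.]
side tall [275 217   7  11  63] [479. -70. 100.] [493. -54. 123.] top [486. -63. 119.] rgb [27. 28. 30.]
side brass [302 195  12  23 183] [546. -42.  92.] [570. -17. 148.] top [557. -35. 144.] rgb [129. 107.  47.]
```

View pics/c.png

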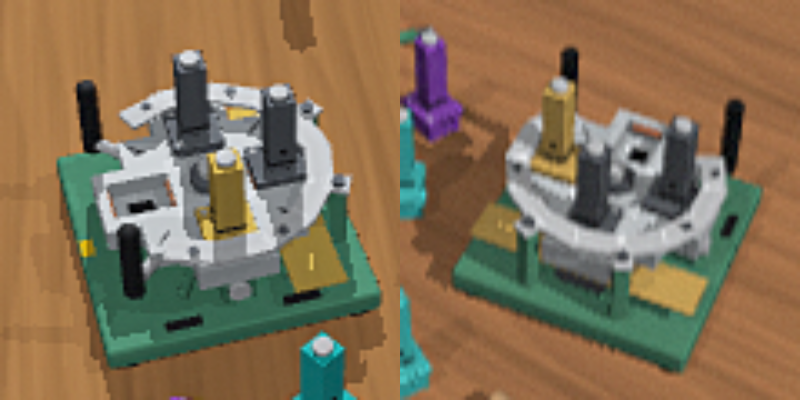

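Crops: in both views the brass holder, the rear holder and the dark holder are clear, and the empty pocket is at the front. Hub is at about (550, 25) with the stand yawed about +9°. The brass holder must go clockwise, by pushing the right handle at (487, -62) along the front. I'm moving over it and refining with the wrist camera.

>>> arm_command(
  increments=[
    {"translation": [35, -37, -16], "turn": 0, "claw": 85},
    {"translation": [35, -37, -16], "turn": 0, "claw": 85},
    {"translation": [35, -37, -16], "turn": 0, "claw": 85},
    {"translation": [35, -37, -16], "turn": 0, "claw": 85},
    {"translation": [35, -37, -16], "turn": 0, "claw": 85},
    {"translation": [35, -37, -16], "turn": 0, "claw": 85},
    {"translation": [35, -37, -16], "turn": 0, "claw": 85},
    {"translation": [35, -37, -16], "turn": 0, "claw": 85},
  ],
)

```text
time_s: 1.2
tool_pos: [387.0, -231.1, 330.7]
ee_rot: [0.984, 0.179, 0.0, 0.0]
force: [1.2, -1.3, 0.6]
grip_width: 85.1
grip_force: 0.0
```

>>> arm_command(
  increments=[
    {"translation": [35, -37, 0], "turn": 0, "claw": 60},
    {"translation": [35, -37, 0], "turn": 0, "claw": 30},
    {"translation": [35, -37, 0], "turn": 0, "claw": 30},
    {"translation": [35, -37, 0], "turn": 0, "claw": 30},
    {"translation": [0, 0, 0], "turn": -8.4, "claw": 30},
    {"translation": [0, 0, 0], "turn": -8.4, "claw": 30},
    {"translation": [0, 0, 0], "turn": -8.4, "claw": 30},
    {"translation": [0, 0, 0], "turn": -8.4, "claw": 30},
  ],
)

```text
time_s: 2.2
tool_pos: [465.5, -44.9, 330.0]
ee_rot: [0.889, 0.458, -0.0, -0.0]
force: [0.1, 0.9, -0.2]
grip_width: 30.2
grip_force: 0.0
```

```bash
python3 - <<'E'
from h import *
o=bot.get_obs();s=snap('wrist','d.png')
print(o['time_s'],o['tool_pos'],R.from_quat(o['ee_rot']).as_matrix().round(3),o['joints'],o['grip_width'],s['T'].round(2))
P=cloud(s);m=(P[...,2]>100)&(s['z_map']>0)
for nm,m in dict(t=m,top=(P[...,2]>60)&(P[...,2]<95)&(s['z_map']>0)).items():
  k,l,st,c=cv2.connectedComponentsWithStats(m.astype(np.uint8))
  for i in range(1,k):
    if st[i,4]>60:
        q=P[l==i];top=q[q[:,2]>q[:,2].max()-4];print(nm,st[i],q.min(0).round(),q.max(0).round(),top.mean(0).round(1),s['img'][l==i].mean(0).round())
E
```

```text
2.2 [465.47384116 -44.93215444 329.95235698] [[ 0.581  0.814 -0.   ]
 [ 0.814 -0.581 -0.   ]
 [-0.    -0.    -1.   ]] [ 0.51515386  0.07235553 -0.51162808  1.83713906  0.03749461  1.24182406
 -0.62724032] 30.16998970419518 [[ 8.100e-01 -5.500e-01 -1.900e-01  5.154e+02]
 [-5.800e-01 -7.700e-01 -2.600e-01  2.324e+01]
 [-0.000e+00  3.300e-01 -9.500e-01  5.019e+02]
 [ 0.000e+00  0.000e+00  0.000e+00  1.000e+00]]
t [299  21  27  35 581] [530.  67. 100.] [554.  91. 151.] [541.9  79.  149.2] [113. 117. 123.]
t [364  22  32  35 607] [591.  22. 100.] [615.  46. 152.] [603.2  34.  149.5] [110. 114. 119.]
t [250  68  15  14 172] [455.  82. 101.] [471.  98. 121.] [463.4  89.2 119.8] [39. 37. 34.]
t [360  97  30  26 468] [546. -40. 100.] [570. -15. 152.] [558.2 -27.4 149.1] [195. 175. 122.]
t [335 155  12  14 132] [479. -68. 101.] [494. -53. 122.] [486.2 -61.  119.9] [57. 50. 45.]
t [   66   241   512   159 37436] [420. -81. 359.] [526.   2. 456.] [477.8 -29.3 453.5] [40. 38. 39.]
t [    0   263   119   137 11402] [-12. -78. 100.] [ 82.  68. 265.] [ 28.1 -29.2 262.6] [36. 51. 51.]
top [  259     0   163   159 13016] [458. -68.  60.] [654. 120.  95.] [536.8  29.3  93.3] [181. 185. 186.]
top [499   5  33  27 630] [754. -58.  60.] [783. -30.  95.] [767.9 -44.3  93.3] [ 67. 144. 145.]
top [432 151  27  22 363] [ 594. -172.   60.] [ 623. -143.   95.] [ 608.4 -156.7   93.4] [ 89. 167. 167.]
top [391 206  21  22 315] [ 498. -210.   60.] [ 525. -183.   95.] [ 511.1 -196.3   93.3] [137.  91. 165.]
top [  58  251   75   62 1254] [ 10. -63.  60.] [68. 66. 95.] [57.3  5.4 93.5] [46. 58. 57.]
```

View pics/d.png

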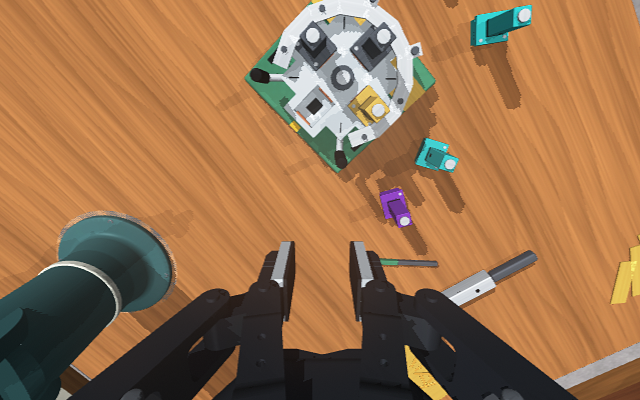

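The wrist view shows the handles at (260, 75) and (341, 158), brass at (372, 105) and the hub nut at (343, 77). The numbers agree: hub (550.1, 25.8), yaw 8.75°, right handle (486.2, -61). I lower the open fingers around that handle without squeezing.

>>> arm_command(
  increments=[
    {"translation": [-1, 26, 30], "turn": 0, "claw": 30},
    {"translation": [0, 0, 45], "turn": 0, "claw": 30},
    {"translation": [0, 0, 50], "turn": 0, "claw": 30},
    {"translation": [0, 0, 45], "turn": 0, "claw": 30},
    {"translation": [0, 0, 30], "turn": 0, "claw": 30},
    {"translation": [0, 0, 20], "turn": 0, "claw": 30},
    {"translation": [0, 0, 20], "turn": 0, "claw": 30},
    {"translation": [0, 0, 0], "turn": 0, "claw": 24},
  ],
)

```text
time_s: 3.25
tool_pos: [484.9, -60.9, 88.8]
ee_rot: [0.89, 0.455, -0.001, -0.001]
force: [0.2, -0.0, 0.9]
grip_width: 23.9
grip_force: 0.0
```

```bash
python3 - <<'E'
import numpy as np
# arc: 12 rows of 7.5deg cw about hub, tool x = radial inward, tool tangent = -y? ; print in tool axes
h=np.array([550.1,25.8]);psi=np.deg2rad(53.75);n=12
for i in range(2):
    a=np.deg2rad(233.75-7.5*i);b=a-np.deg2rad(7.5)
    d=108*np.array([np.cos(b)-np.cos(a),np.sin(b)-np.sin(a)])
    p=psi-np.deg2rad(7.5)*i
    print(np.cos(p)*d[0]+np.sin(p)*d[1],np.sin(p)*d[0]-np.cos(p)*d[1])
E
```

```text
0.9239549716284738 -14.096828759765563
0.9239549716284774 -14.096828759765557
```

>>> arm_command(
  increments=[
    {"translation": [0.4, -9.4, 0], "turn": 5, "claw": 24},
    {"translation": [0.4, -9.4, 0], "turn": 5, "claw": 24},
    {"translation": [0.4, -9.4, 0], "turn": 5, "claw": 24},
    {"translation": [0.4, -9.4, 0], "turn": 5, "claw": 24},
    {"translation": [0.4, -9.4, 0], "turn": 5, "claw": 24},
    {"translation": [0.4, -9.4, 0], "turn": 5, "claw": 24},
    {"translation": [0.4, -9.4, 0], "turn": 5, "claw": 24},
    {"translation": [0.4, -9.4, 0], "turn": 5, "claw": 24},
  ],
)

```text
time_s: 4.25
tool_pos: [445.2, 0.3, 91.2]
ee_rot: [0.993, 0.122, 0.001, 0.0]
force: [0.5, 0.0, -0.1]
grip_width: 24.0
grip_force: 0.0
```

>>> arm_command(
  increments=[
    {"translation": [0.4, -9.4, 0], "turn": 5, "claw": 24},
    {"translation": [0.4, -9.4, 0], "turn": 5, "claw": 24},
    {"translation": [0.4, -9.4, 0], "turn": 5, "claw": 24},
    {"translation": [0.4, -9.4, 0], "turn": 5, "claw": 24},
    {"translation": [0.4, -9.4, 0], "turn": 5, "claw": 24},
    {"translation": [0.4, -9.4, 0], "turn": 5, "claw": 24},
    {"translation": [0.4, -9.4, 0], "turn": 5, "claw": 24},
    {"translation": [0.4, -9.4, 0], "turn": 5, "claw": 24},
  ],
)

```text
time_s: 5.25
tool_pos: [452.7, 73.9, 91.2]
ee_rot: [0.974, -0.225, 0.001, -0.0]
force: [1.1, 0.4, -0.2]
grip_width: 23.9
grip_force: 0.0
```

>>> arm_command(
  increments=[
    {"translation": [0.4, -9.4, 0], "turn": 5, "claw": 24},
    {"translation": [0.4, -9.4, 0], "turn": 5, "claw": 24},
    {"translation": [0, -1, 0], "turn": 0, "claw": 24},
    {"translation": [0, 0, 0], "turn": 0, "claw": 32},
    {"translation": [0, 0, 0], "turn": 0, "claw": 32},
  ],
)

```text
time_s: 5.88
tool_pos: [462.1, 90.0, 90.3]
ee_rot: [0.952, -0.307, 0.0, 0.0]
force: [0.5, 0.1, -0.3]
grip_width: 31.9
grip_force: 0.0
```

```bash
cat > m2.py <<'E'
from h import *
import sys
for n in sys.argv[1:]:
    s=snap(n,'m_%s_%d.png'%(n,bot.get_obs()['time_s']*100));P=cloud(s)
    hsv=cv2.cvtColor(s['img'],cv2.COLOR_RGB2HSV).astype(int)
    m=(P[...,2]>100)&(P[...,2]<165)&(abs(P[...,0]-540)<120)&(abs(P[...,1]-25)<120)
    k,l,st,c=cv2.connectedComponentsWithStats(m.astype(np.uint8))
    for i in range(1,k):
        if st[i,4]>20:
            q=P[l==i];top=q[q[:,2]>q[:,2].max()-4];print(n,st[i],q.min(0).round(),q.max(0).round(),top.mean(0).round(1),s['img'][l==i].mean(0).round())
o=bot.get_obs();print(o['time_s'],o['tool_pos'].round(1),R.from_quat(o['ee_rot']).as_matrix()[:,0].round(3),o['force'].round(1))
E
python3 m2.py side wrist
```

```text
side [265 156  10  17 116] [464.  94. 118.] [490. 115. 165.] [481.6 104.3 163.5] [42. 42. 43.]
side [292 165  11  20 181] [530.  63. 100.] [554.  92. 151.] [542.   78.8 148.2] [81. 84. 89.]
side [256 169  13  15 119] [440.  61. 100.] [470.  96. 165.] [455.8  64.5 163.1] [48. 49. 51.]
side [318 175  11  21 191] [591.  19. 101.] [614.  45. 150.] [604.1  32.4 147.8] [81. 84. 88.]
side [302 194  12  21 203] [546. -43. 100.] [571. -15. 151.] [557.9 -28.4 148.6] [144. 126.  76.]
side [275 217   7  11  61] [479. -70. 101.] [493. -55. 121.] [485.7 -61.9 119. ] [25. 26. 28.]
wrist [ 525   19   65   43 2050] [479. -70. 100.] [495. -53. 122.] [487.2 -60.9 119.8] [17. 17. 19.]
wrist [ 190   91   91   76 4109] [530.  66. 100.] [555.  91. 152.] [542.3  78.4 149.1] [113. 116. 121.]
wrist [309 226  27  39 867] [457.  81. 100.] [472.  97. 122.] [464.4  88.7 119.8] [50. 39. 31.]
wrist [ 246  241   47   82 1751] [463.  96. 121.] [490. 111. 165.] [483.1 102.4 163.3] [63. 52. 46.]
wrist [ 351  241   46   82 1744] [443.  59. 120.] [463.  84. 165.] [457.7  66.9 163.2] [64. 54. 50.]
wrist [227 292  19   8  71] [487. 111. 160.] [491. 117. 165.] [488.8 113.5 163.6] [46. 32. 26.]
wrist [398 292  19   9  77] [445.  55. 161.] [451.  61. 165.] [448.8  58.2 163.6] [37. 28. 24.]
5.975 [462.   90.   90.1] [ 0.811 -0.585 -0.   ] [-0.6 -0.4 -1.3]
```

The turret hasn't moved: brass is still on the -y side. I look at where the fingers really are.

```bash
python3 - <<'E'
from h import *
s=snap('side');w=snap('wrist')
a=cv2.resize(s['img'][130:250,220:370],(400,320),interpolation=2);b=cv2.resize(w['img'],(400,250))
cv2.imwrite('pics/e.png',np.hstack([a,np.vstack([b,np.zeros((70,400,3),np.uint8)])])[:,:,::-1])
print(np.array(w['hand_eye']).round(2))
E
```

```text
[[  -0.     -0.95   -0.33   85.05]
 [   1.      0.     -0.     -0.42]
 [   0.     -0.33    0.95 -171.96]
 [   0.      0.      0.      1.  ]]
```

View pics/e.png

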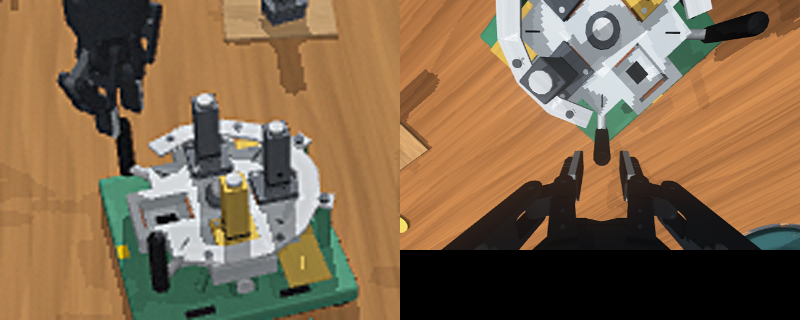

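The crops show the fingertips ending at about the handle's top, so they passed above it: the tips lie some 28 mm behind the reported TCP. I measure that in tool coordinates.

```bash
python3 - <<'E'
from h import *
w=snap('wrist');o=bot.get_obs();T=np.eye(4);T[:3,:3]=R.from_quat(o['ee_rot']).as_matrix();T[:3,3]=o['tool_pos']
P=(cloud(w)-T[:3,3])@T[:3,:3]
m=(w['z_map']>0)&(P[...,2]>-110)&(P[...,2]<10)&(abs(P[...,0])<30)&(abs(P[...,1])<60)&~((abs(P[...,1])<9))
q=P[m]
for z in range(-100,10,8):
    a=q[abs(q[:,2]-z)<4]
    if len(a)>3:
        for sgn in(1,-1):
            b=a[a[:,1]*sgn>0]
            if len(b): print(z,sgn,len(b),b.min(0).round(1),b.max(0).round(1))
print(o['tool_pos'],o['grip_width'],o['joints'])
E
```

```text
-100 1 2613 [ -12.5    9.  -104. ] [ 19.4  57.8 -96. ]
-100 -1 2619 [ -11.3  -59.8 -104. ] [ 19.2  -9.  -96. ]
-92 1 1738 [-11.6  13.4 -96. ] [ 18.6  54.3 -88. ]
-92 -1 1724 [-12.  -55.5 -96. ] [ 18.4 -14.6 -88. ]
-84 1 2751 [-11.8  15.1 -88. ] [ 15.5  50.9 -80. ]
-84 -1 2736 [-12.2 -51.9 -88. ] [ 15.5 -15.9 -80. ]
-76 1 814 [ -5.1  16.3 -80. ] [ 15.5  48.1 -72. ]
-76 -1 814 [ -5.1 -48.8 -80. ] [ 15.4 -17.9 -72. ]
-68 1 479 [-10.4  15.1 -72. ] [ 13.7  33.6 -64.1]
-68 -1 469 [-10.9 -34.5 -72. ] [ 13.6 -16.5 -64. ]
-60 1 360 [-10.6  15.1 -64. ] [ 12.6  29.1 -56. ]
-60 -1 357 [-10.5 -30.3 -63.9] [ 12.7 -16.5 -56. ]
-52 1 316 [ -9.8  15.1 -56. ] [ 12.7  29.  -48. ]
-52 -1 333 [ -9.7 -30.3 -56. ] [ 12.9 -16.5 -48. ]
-44 1 288 [-10.4  15.2 -48. ] [ 12.6  29.  -40. ]
-44 -1 276 [-10.4 -30.3 -48. ] [ 12.9 -16.6 -40. ]
-36 1 165 [-10.4  15.2 -40. ] [ 12.6  27.4 -32.3]
-36 -1 162 [ -9.7 -29.3 -40. ] [ 12.7 -16.5 -32.1]
-28 1 8 [  3.   15.2 -31.9] [  8.9  15.4 -30. ]
-28 -1 9 [  2.5 -16.9 -31.4] [  8.7 -16.7 -30.1]
4 -1 521 [ 17.8 -47.7   3. ] [ 30.  -11.9   7.6]
[462.0622793  90.1215838  90.033447 ] 32.27092942160924 [-0.11963144  0.34272611 -0.16816688  2.11290432  0.0882759   0.69255915
 -2.54184313]
```

Fingertips are about 30 mm behind the reported TCP at this opening, so I need to go about 30 mm lower than planned. Returning to the right handle at a safe height.

>>> arm_command(
  increments=[
    {"translation": [0, 0, -25], "turn": 0, "claw": 30},
    {"translation": [27, 27, 0], "turn": -10, "claw": 30},
    {"translation": [21.9, 31.2, 0], "turn": -10, "claw": 30},
    {"translation": [16.1, 34.6, 0], "turn": -10, "claw": 30},
    {"translation": [9.9, 36.9, 0], "turn": -10, "claw": 30},
    {"translation": [0, 0, 0], "turn": -10, "claw": 30},
    {"translation": [0, 0, 0], "turn": -10, "claw": 30},
    {"translation": [0, 0, 0], "turn": -10, "claw": 30},
  ],
)

```text
time_s: 7.12
tool_pos: [486.5, -60.6, 115.0]
ee_rot: [0.955, 0.297, -0.0, -0.0]
force: [-0.4, -0.3, 0.0]
grip_width: 30.2
grip_force: 0.0
```

>>> arm_command(
  increments=[
    {"translation": [0, 0, 0], "turn": -10, "claw": 30},
    {"translation": [0, 0, 0], "turn": -10, "claw": 30},
  ],
)

```text
time_s: 7.38
tool_pos: [486.5, -60.5, 115.0]
ee_rot: [0.889, 0.458, -0.0, -0.0]
force: [-0.5, -0.4, 0.6]
grip_width: 29.6
grip_force: 0.0
```

>>> arm_command(
  increments=[
    {"translation": [0, 0, 15], "turn": 0, "claw": 30},
    {"translation": [0, 0, 15], "turn": 0, "claw": 30},
    {"translation": [0, 0, 15], "turn": 0, "claw": 30},
    {"translation": [0, 0, 10], "turn": 0, "claw": 24},
    {"translation": [0, 0, 0], "turn": 0, "claw": 24},
    {"translation": [0.4, -9.4, 0], "turn": 5, "claw": 24},
    {"translation": [0.4, -9.4, 0], "turn": 5, "claw": 24},
    {"translation": [0.4, -9.4, 0], "turn": 5, "claw": 24},
  ],
)

```text
time_s: 8.38
tool_pos: [467.6, -41.9, 60.6]
ee_rot: [0.943, 0.334, 0.001, 0.001]
force: [3.3, -2.8, -2.9]
grip_width: 23.8
grip_force: 2.1
```

```bash
python3 m2.py side wrist
```

```text
side [297 165  10  20 165] [542.  66. 100.] [565.  90. 151.] [554.1  78.4 148.8] [84. 87. 92.]
side [320 179   9  19 171] [593.   8. 101.] [615.  34. 151.] [602.9  21.9 149.1] [80. 83. 89.]
side [249 192  40  34 402] [425. -93. 100.] [511.  -7. 165.] [467.2 -55.  162.8] [37. 39. 42.]
side [298 196  10  19 180] [535. -42. 102.] [558. -17. 152.] [546.3 -29.7 149.7] [147. 128.  76.]
wrist [   0   13   80   54 3265] [473.  98. 100.] [488. 113. 122.] [481.2 105.2 119.8] [15. 16. 17.]
wrist [ 378   95  126   98 7530] [535. -40. 100.] [558. -16. 151.] [546.3 -27.8 149. ] [196. 175. 120.]
wrist [ 135  245  183  155 9812] [431. -38. 100.] [475.  10. 165.] [452.   -8.6 163.1] [44. 39. 38.]
wrist [  314   246   197   154 11108] [461. -83. 100.] [512. -34. 165.] [495.5 -62.4 163.1] [40. 37. 38.]
8.475 [466.6 -41.1  60.6] [0.775 0.632 0.001] [ 1.4 -2.3 -2.1]
```

The turret now turns and the stand has stayed put. Continuing round the arc.

>>> arm_command(
  increments=[
    {"translation": [0.4, -9.4, 0], "turn": 5, "claw": 24},
    {"translation": [0.4, -9.4, 0], "turn": 5, "claw": 24},
    {"translation": [0.4, -9.4, 0], "turn": 5, "claw": 24},
    {"translation": [0.4, -9.4, 0], "turn": 5, "claw": 24},
    {"translation": [0.4, -9.4, 0], "turn": 5, "claw": 24},
    {"translation": [0.4, -9.4, 0], "turn": 5, "claw": 24},
    {"translation": [0.4, -9.4, 0], "turn": 5, "claw": 24},
    {"translation": [0.4, -9.4, 0], "turn": 5, "claw": 24},
  ],
)

```text
time_s: 9.48
tool_pos: [442.2, 28.9, 60.4]
ee_rot: [1.0, -0.007, 0.0, -0.0]
force: [0.3, -0.4, 0.4]
grip_width: 23.8
grip_force: 0.0
```

>>> arm_command(
  increments=[
    {"translation": [0.4, -9.4, 0], "turn": 5, "claw": 24},
    {"translation": [0.4, -9.4, 0], "turn": 5, "claw": 24},
    {"translation": [0.4, -9.4, 0], "turn": 5, "claw": 24},
    {"translation": [0.4, -9.4, 0], "turn": 5, "claw": 24},
    {"translation": [0.4, -9.4, 0], "turn": 5, "claw": 24},
    {"translation": [0.4, -9.4, 0], "turn": 5, "claw": 24},
    {"translation": [0.4, -9.4, 0], "turn": 5, "claw": 24},
    {"translation": [0, 0, 0], "turn": 0, "claw": 34},
  ],
)

```text
time_s: 10.48
tool_pos: [462.5, 90.9, 60.3]
ee_rot: [0.952, -0.306, 0.0, -0.0]
force: [-0.9, -0.5, 0.0]
grip_width: 34.0
grip_force: 0.0
```

```bash
python3 m2.py side wrist
```

```text
side [247 150  34  39 442] [422.  38. 100.] [506. 134. 165.] [467.1  82.4 163.1] [37. 38. 41.]
side [321 163   6  10  51] [607. 103. 100.] [621. 117. 121.] [613.9 112.1 119.4] [30. 29. 31.]
side [318 175  11  21 192] [591.  20. 100.] [615.  45. 150.] [602.7  32.5 148.4] [80. 83. 88.]
side [275 184  12  20 188] [485.   4. 100.] [509.  28. 151.] [497.   15.7 148.2] [139. 121.  71.]
side [302 194  12  21 202] [546. -41. 100.] [571. -15. 152.] [558.3 -27.9 148.8] [84. 87. 92.]
wrist [   0    0   78   48 2959] [606. 104. 100.] [620. 120. 122.] [611.3 111.2 119.9] [13. 13. 15.]
wrist [ 378   91  126  100 7711] [485.   5. 100.] [510.  30. 151.] [497.7  17.4 149. ] [171. 152. 106.]
wrist [ 125  246  165  154 9592] [464.  91. 100.] [507. 137. 165.] [493.3 117.2 163. ] [40. 32. 29.]
wrist [ 354  246  165  154 9608] [426.  36. 100.] [470.  83. 165.] [447.2  52.8 163. ] [33. 29. 28.]
wrist [ 307  251   33   49 1369] [456.  81. 100.] [472.  97. 122.] [464.6  88.5 119.8] [42. 32. 26.]
wrist [280 349  84  10 491] [463.  74. 162.] [479.  95. 165.] [471.2  84.5 163.8] [27. 21. 20.]
10.575 [461.8  90.   60.1] [ 0.813 -0.583 -0.   ] [0.  0.1 0.7]
```

The turret clicked over: brass is at (497.4, 17.2), the expected changing place, and the stand hasn't moved. Now I rise, turn square to the radius and come over the shank.

>>> arm_command(
  increments=[
    {"translation": [0, 0, -30], "turn": 0, "claw": 34},
    {"translation": [0, 0, -45], "turn": 0, "claw": 34},
    {"translation": [0, 0, -15], "turn": 0, "claw": 50},
    {"translation": [35.7, 19.2, 0], "turn": 0, "claw": 50},
    {"translation": [35.7, 19.2, 0], "turn": -10, "claw": 50},
    {"translation": [0, 0, 0], "turn": -10, "claw": 50},
    {"translation": [0, 0, 0], "turn": -10, "claw": 50},
    {"translation": [0, 0, 0], "turn": -10, "claw": 50},
  ],
)

```text
time_s: 11.58
tool_pos: [496.7, 16.7, 149.4]
ee_rot: [0.999, 0.04, -0.001, 0.0]
force: [-0.5, 0.1, -0.4]
grip_width: 49.8
grip_force: 0.0
```

>>> arm_command(
  increments=[
    {"translation": [0, 0, 0], "turn": -4.5, "claw": 50},
    {"translation": [0, 0, 0], "turn": 0, "claw": 50},
  ],
)

```text
time_s: 11.82
tool_pos: [496.8, 16.8, 149.5]
ee_rot: [0.997, 0.076, -0.001, -0.0]
force: [0.2, -0.1, -0.2]
grip_width: 50.0
grip_force: 0.0
```

```bash
cat > m3.py <<'E'
from h import *
w=snap('wrist','w%d.png'%(bot.get_obs()['time_s']*100));o=bot.get_obs();M=R.from_quat(o['ee_rot']).as_matrix()
W=cloud(w);P=(W-o['tool_pos'])@M
hsv=cv2.cvtColor(w['img'],cv2.COLOR_RGB2HSV).astype(int)
near=np.hypot(W[...,0]-497,W[...,1]-17)<40
cap=near&(W[...,2]>143)&(W[...,2]<175)&(hsv[...,1]<60)&(hsv[...,2]>120)&(abs(P[...,1])<11)
print('cap world',W[cap].mean(0).round(1),'tool',P[cap].mean(0).round(1),cap.sum())
f=(abs(P[...,0])<14)&(P[...,2]<-20)&(P[...,2]>-60)&(abs(P[...,1])>11)&(abs(P[...,1])<60)&(W[...,2]>95)&(w['z_map']>0)
for s in(1,-1):
    q=P[f&(P[...,1]*s>0)]
    if len(q):print('finger',s,q.min(0).round(1),q.max(0).round(1),len(q))
print(o['time_s'],o['tool_pos'].round(1),np.degrees(np.arctan2(M[1,0],M[0,0])).round(2),o['force'].round(1),o['moment'].round(2),o['grip_width'],o['grip_force'],o['joints'].round(2))
E
python3 m3.py
```

```text
cap world [497.7  17.4 148.9] tool [ 0.8 -0.4  0.6] 367
finger 1 [-10.4  24.8 -60. ] [ 12.8  39.  -32.3] 1022
finger -1 [-10.4 -38.6 -60. ] [ 12.7 -24.6 -31.9] 1020
11.875 [496.9  16.9 149.6] 8.63 [-0.2  1.   0.8] [ 0.02 -0.01 -0.01] 49.98313842841968 0.0 [ 0.02  0.29 -0.14  2.01  0.05  0.85 -1.57]
```

>>> arm_command(
  increments=[
    {"translation": [0.8, -0.4, 20], "turn": 0, "claw": 50},
    {"translation": [0, 0, 20], "turn": 0, "claw": 50},
    {"translation": [0, 0, 15], "turn": 0, "claw": 50},
    {"translation": [0, 0, 12], "turn": 0, "claw": 50},
    {"translation": [0, 0, 0], "turn": 0, "claw": 35},
    {"translation": [0, 0, 0], "turn": 0, "claw": 20},
    {"translation": [0, 0, 0], "turn": 0, "claw": 20},
    {"translation": [0, 0, 0], "turn": 0, "claw": 20},
  ],
  squeeze=40,
)

```text
time_s: 12.88
tool_pos: [498.6, 17.7, 83.4]
ee_rot: [0.997, 0.076, 0.0, 0.0]
force: [0.5, 0.1, -0.7]
grip_width: 21.1
grip_force: 39.8
```

```bash
python3 m3.py; python3 - <<'E'
from h import *
s=snap('side');w=snap('wrist')
a=cv2.resize(s['img'][130:250,220:370],(400,320),interpolation=2);b=cv2.resize(w['img'],(400,250))
cv2.imwrite('pics/f.png',np.hstack([a,np.vstack([b,np.zeros((70,400,3),np.uint8)])])[:,:,::-1])
E
```

```text
cap world [497.4  17.3 149.1] tool [ -1.2   0.2 -65.7] 666
finger 1 [  7.  11. -60.] [ 13.2  24.3 -23.5] 700
finger -1 [  7.  -24.3 -60. ] [ 12.9 -11.  -32.7] 692
12.925 [498.6  17.7  83.4] 8.7 [ 0.5  0.  -0. ] [-0.1  -0.05 -0.01] 21.43190601670631 39.82964336872101 [ 0.01  0.39 -0.13  2.06  0.08  0.7  -1.59]
```

View pics/f.png

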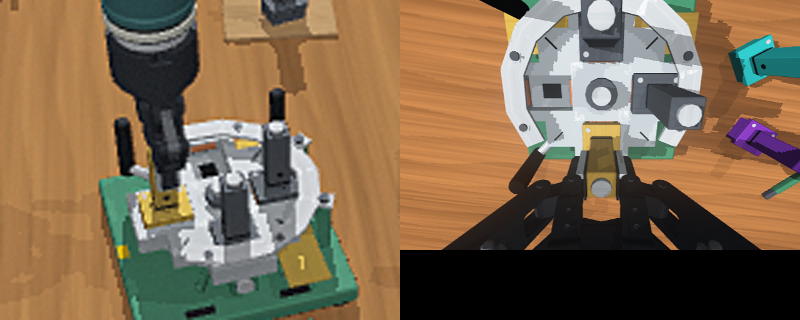

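The view shows the fingers square on the brass shank at about (165, 165) in the left crop, with the pads along the radius. Now I rock towards the hub on the collar's edge arc, gently.

>>> arm_command(
  increments=[
    {"translation": [2, 0, -0.6], "turn": 0, "claw": 20},
    {"translation": [2, 0, -0.6], "turn": 0, "claw": 20},
    {"translation": [2, 0, -0.6], "turn": 0, "claw": 20},
    {"translation": [2, 0, -0.5], "turn": 0, "claw": 20},
  ],
)

```text
time_s: 13.52
tool_pos: [499.2, 17.8, 83.5]
ee_rot: [0.997, 0.076, -0.007, 0.001]
force: [-15.6, -3.3, 3.8]
grip_width: 21.1
grip_force: 40.4
```

```bash
cat > m4.py <<'E'
from h import *
from scipy.spatial import cKDTree
# holder pose from side+wrist: cap centre and collar
w=snap('wrist');o=bot.get_obs();M=R.from_quat(o['ee_rot']).as_matrix();W=cloud(w)
c,s=np.cos(np.radians(8.75)),np.sin(np.radians(8.75));Q=W-[550.1,25.8,0];S=np.stack([Q[...,0]*c+Q[...,1]*s,-Q[...,0]*s+Q[...,1]*c,Q[...,2]],-1)
hsv=cv2.cvtColor(w['img'],cv2.COLOR_RGB2HSV).astype(int);H,Sa,V=[hsv[...,i] for i in range(3)]
br=(H>14)&(H<34)&(Sa>90)&(w['z_map']>0)&(abs(S[...,1])<24)&(S[...,0]<-15)&(S[...,0]>-90)
q=S[br&(S[...,2]<108)&(S[...,2]>66)]
# collar top: the points on inner side
a=q[(abs(q[:,1])<19)&(q[:,0]>-40+ (0))]
if len(a)>20:
    z=a[:,2];top=a
    sh=q[(abs(q[:,1])>12)&(q[:,2]<100)]
    print('collar inner x[5,95]',np.percentile(a[:,0],[5,95]).round(1),'z',np.percentile(z,[5,50,95]).round(1))
cap=(abs(S[...,1])<10)&(S[...,2]>142)&(S[...,2]<180)&(Sa<60)&(V>110)&(abs(S[...,0]+54)<35)
k,l,st,cc=cv2.connectedComponentsWithStats(cap.astype(np.uint8));i=1+st[1:,4].argmax() if k>1 else 0
print('cap',S[l==i].mean(0).round(1),(l==i).sum())
nut=(np.hypot(S[...,0],S[...,1])<8)&(S[...,2]>60);
if nut.any():print('nut z',np.median(S[nut][:,2]).round(1))
# keeper height/tilt
kp=(S[...,2]>74)&(S[...,2]<100)&(np.hypot(S[...,0],S[...,1])>74)&(np.hypot(S[...,0],S[...,1])<92)&(Sa<50)&(abs(np.arctan2(S[...,1],-S[...,0]))>1.0)
k=S[kp]
if len(k)>100:
    A=np.c_[k[:,:2],np.ones(len(k))];x=np.linalg.lstsq(A,k[:,2],rcond=None)[0];print('keeper tilt mrad,z',(x[:2]*1e3).round(1),x[2].round(1))
print(o['time_s'],o['tool_pos'].round(1),'F',(o['force'].round(1)),'Frad %.1f'%(o['force'][0]*c+o['force'][1]*s),o['moment'].round(2),'grip %.1f %.1f'%(o['grip_width'],o['grip_force']))
E
python3 m4.py
```

```text
collar inner x[5,95] [-39.5 -30. ] z [72.6 77.7 79. ]
cap [-51.7  -0.4 149.2] 677
nut z 87.1
keeper tilt mrad,z [-0.8  1.2] 84.2
13.575 [500.1  18.   83.7] F [-9.  -1.6  2. ] Frad -9.2 [-0.47  2.32  0.02] grip 21.4 40.3
```

>>> arm_command(
  increments=[
    {"translation": [0, 0, 0], "turn": 0, "claw": 20},
    {"translation": [0, 0, 0], "turn": 0, "claw": 20},
  ],
)

```text
time_s: 13.82
tool_pos: [500.6, 18.0, 83.8]
ee_rot: [0.997, 0.076, -0.006, 0.0]
force: [-10.1, -0.9, 2.1]
grip_width: 21.5
grip_force: 40.4
```

```bash
python3 m4.py
```

```text
collar inner x[5,95] [-39.4 -29.7] z [73.4 77.9 79. ]
cap [-50.3  -0.4 149.6] 689
nut z 87.1
keeper tilt mrad,z [-1.2  1. ] 84.2
13.875 [500.6  18.1  83.8] F [-10.3  -2.3   2.1] Frad -10.5 [-0.5   2.5  -0.01] grip 21.5 40.4
```

>>> arm_command(
  increments=[
    {"translation": [2, 0, -0.6], "turn": 0, "claw": 20},
    {"translation": [2, 0, -0.6], "turn": 0, "claw": 20},
    {"translation": [2, 0, -0.6], "turn": 0, "claw": 20},
    {"translation": [2, 0, -0.5], "turn": 0, "claw": 20},
    {"translation": [0, 0, 0], "turn": 0, "claw": 20},
    {"translation": [0, 0, 0], "turn": 0, "claw": 20},
  ],
)

```text
time_s: 14.62
tool_pos: [502.9, 18.4, 84.2]
ee_rot: [0.997, 0.076, -0.012, 0.001]
force: [-19.7, -3.9, 2.6]
grip_width: 21.1
grip_force: 40.1
```

```bash
python3 m4.py
```

```text
collar inner x[5,95] [-39.9 -29.1] z [ 73.9  78.2 105.5]
cap [-47.4  -0.4 149.9] 697
nut z 87.2
keeper tilt mrad,z [-1.   1.1] 84.3
14.675 [502.9  18.4  84.2] F [-19.3  -4.6   1.7] Frad -19.8 [-0.76  4.39  0.04] grip 21.6 40.1
```

>>> arm_command(
  increments=[
    {"translation": [-4, 0, 0], "turn": 0, "claw": 20},
    {"translation": [-4, 0, 0], "turn": 0, "claw": 20},
    {"translation": [-4, 0, 0], "turn": 0, "claw": 20},
    {"translation": [-4, 0, 0], "turn": 0, "claw": 20},
    {"translation": [-4, 0, 0], "turn": 0, "claw": 20},
    {"translation": [-4, 0, 0], "turn": 0, "claw": 20},
    {"translation": [-4, 0, 0], "turn": 0, "claw": 20},
    {"translation": [-4, 0, 0], "turn": 0, "claw": 20},
  ],
)

```text
time_s: 15.68
tool_pos: [489.3, 16.5, 89.0]
ee_rot: [0.997, 0.076, 0.007, -0.001]
force: [12.0, 0.8, -15.9]
grip_width: 21.2
grip_force: 41.4
```

>>> arm_command(
  increments=[
    {"translation": [0, 0, 0], "turn": 0, "claw": 20},
    {"translation": [0, 0, 0], "turn": 0, "claw": 20},
  ],
)

```text
time_s: 15.92
tool_pos: [488.7, 16.3, 89.3]
ee_rot: [0.997, 0.076, 0.006, -0.0]
force: [10.2, 0.3, -15.9]
grip_width: 21.1
grip_force: 41.3
```

```bash
python3 m4.py
```

```text
collar inner x[5,95] [-39.4 -33.1] z [67.9 84.3 85.9]
cap [-64.7  -0.3 153.1] 600
nut z 87.2
keeper tilt mrad,z [-1.8  0.7] 84.3
15.975 [488.7  16.4  89.2] F [ 10.6   0.6 -16.4] Frad 10.6 [ 0.11 -2.53 -0.01] grip 21.5 41.3
```

The inner side has walked up about 7 mm and the stand is level. Rocking back towards the hub.

>>> arm_command(
  increments=[
    {"translation": [4, 0, 0], "turn": 0, "claw": 20},
    {"translation": [4, 0, 0], "turn": 0, "claw": 20},
    {"translation": [4, 0, 0], "turn": 0, "claw": 20},
    {"translation": [4, 0, 0], "turn": 0, "claw": 20},
    {"translation": [4, 0, 0], "turn": 0, "claw": 20},
    {"translation": [4, 0, 0], "turn": 0, "claw": 20},
    {"translation": [4, 0, 0], "turn": 0, "claw": 20},
    {"translation": [0, 0, 0], "turn": 0, "claw": 20},
  ],
)

```text
time_s: 16.98
tool_pos: [502.5, 18.3, 85.9]
ee_rot: [0.997, 0.076, -0.008, 0.001]
force: [-14.7, -2.7, 3.0]
grip_width: 21.3
grip_force: 43.9
```

```bash
python3 m4.py
```

```text
collar inner x[5,95] [-39.9 -29. ] z [ 74.6  78.7 104.3]
cap [-48.7  -0.4 150.3] 682
nut z 87.2
keeper tilt mrad,z [-1.1  1.1] 84.3
17.025 [502.5  18.3  85.9] F [-14.5  -2.6   2.2] Frad -14.7 [-0.71  3.54  0.01] grip 21.5 43.8
```

>>> arm_command(
  increments=[
    {"translation": [1, 0, -3], "turn": 0, "claw": 20},
    {"translation": [1, 0, -3], "turn": 0, "claw": 20},
    {"translation": [1, 0, -2], "turn": 0, "claw": 20},
    {"translation": [0, 0, 0], "turn": 0, "claw": 20},
  ],
)

```text
time_s: 17.52
tool_pos: [504.3, 18.7, 90.0]
ee_rot: [0.997, 0.076, -0.009, 0.0]
force: [-6.1, -2.3, -30.3]
grip_width: 21.2
grip_force: 40.8
```

```bash
python3 m4.py
```

```text
collar inner x[5,95] [-39.6 -28. ] z [ 77.9  82.6 105.5]
cap [-46.7  -0.4 154.2] 683
nut z 89.6
keeper tilt mrad,z [-25.6   1.4] 86.6
17.575 [504.3  18.6  89.9] F [ -5.8  -2.2 -29.8] Frad -6.1 [-0.5   1.31  0.04] grip 21.1 40.8
```

The stand's front is starting to lift, so I ease off at once.

>>> arm_command(
  increments=[
    {"translation": [0, 0, 3], "turn": 0, "claw": 20},
    {"translation": [0, 0, 2], "turn": 0, "claw": 20},
    {"translation": [0, 0, 0], "turn": 0, "claw": 20},
  ],
)

```text
time_s: 17.95
tool_pos: [503.7, 18.5, 86.6]
ee_rot: [0.997, 0.076, -0.01, 0.001]
force: [-13.6, -2.8, -11.7]
grip_width: 21.2
grip_force: 43.1
```

```bash
python3 m4.py
```

```text
collar inner x[5,95] [-39.8 -29. ] z [ 74.9  79.1 105.3]
cap [-47.2  -0.4 150.9] 689
nut z 87.1
keeper tilt mrad,z [-0.9  1. ] 84.2
18.0 [503.7  18.5  86.6] F [-12.9  -3.3 -12.8] Frad -13.3 [-0.67  2.95  0.03] grip 21.0 43.1
```

>>> arm_command(
  increments=[
    {"translation": [2, 0, -0.5], "turn": 0, "claw": 20},
    {"translation": [2, 0, -0.5], "turn": 0, "claw": 20},
    {"translation": [2, 0, -0.5], "turn": 0, "claw": 20},
    {"translation": [2, 0, -0.5], "turn": 0, "claw": 20},
    {"translation": [0, 0, 0], "turn": 0, "claw": 20},
    {"translation": [0, 0, 0], "turn": 0, "claw": 20},
  ],
)

```text
time_s: 18.75
tool_pos: [509.5, 19.4, 87.7]
ee_rot: [0.997, 0.076, -0.012, 0.001]
force: [-15.7, -2.9, -13.7]
grip_width: 21.4
grip_force: 41.8
```

```bash
python3 m4.py
```

```text
collar inner x[5,95] [-39.2 -28. ] z [ 75.   79.5 104.9]
cap [-41.3  -0.4 151.7] 706
nut z 87.1
keeper tilt mrad,z [-1.1  1.2] 84.3
18.8 [509.5  19.4  87.7] F [-16.4  -3.6 -13.5] Frad -16.8 [-0.72  3.61  0.01] grip 21.7 41.8
```

>>> arm_command(
  increments=[
    {"translation": [2, 0, -0.5], "turn": 0, "claw": 20},
    {"translation": [2, 0, -0.5], "turn": 0, "claw": 20},
    {"translation": [2, 0, -0.5], "turn": 0, "claw": 20},
    {"translation": [0, 0, 0], "turn": 0, "claw": 20},
    {"translation": [0, 0, 0], "turn": 0, "claw": 20},
  ],
)

```text
time_s: 19.42
tool_pos: [513.7, 20.1, 88.3]
ee_rot: [0.997, 0.076, -0.014, 0.001]
force: [-18.3, -3.0, -16.6]
grip_width: 21.3
grip_force: 40.6
```

```bash
python3 m4.py
```

```text
collar inner x[5,95] [-38.6 -27.2] z [ 77.   79.7 104.3]
cap [-37.1  -0.4 152. ] 725
nut z 87.2
keeper tilt mrad,z [-1.1  1.2] 84.3
19.475 [513.7  20.1  88.3] F [-19.1  -3.5 -16.1] Frad -19.4 [-0.83  3.97  0.  ] grip 21.4 40.6
```

>>> arm_command(
  increments=[
    {"translation": [-5, 0, 0.7], "turn": 0, "claw": 20},
    {"translation": [-5, 0, 0.7], "turn": 0, "claw": 20},
    {"translation": [-5, 0, 0.7], "turn": 0, "claw": 20},
    {"translation": [-5, 0, 0.7], "turn": 0, "claw": 20},
    {"translation": [-5, 0, 0.7], "turn": 0, "claw": 20},
    {"translation": [0, 0, 0], "turn": 0, "claw": 20},
  ],
)

```text
time_s: 20.23
tool_pos: [505.4, 18.9, 92.3]
ee_rot: [0.997, 0.076, 0.004, -0.0]
force: [5.2, -0.8, -14.9]
grip_width: 21.2
grip_force: 41.3
```

```bash
python3 m4.py
```

```text
collar inner x[5,95] [-39.5 -30. ] z [75.9 83.2 84.3]
cap [-48.3  -0.2 155.2] 684
nut z 87.1
keeper tilt mrad,z [-0.8  1.1] 84.3
20.275 [505.4  18.9  92.3] F [  5.   -0.1 -14.8] Frad 4.9 [-0.01 -1.6   0.05] grip 21.1 41.4
```

Walking works: the whole holder is up about 6 mm with the stand flat. Continuing outward.

>>> arm_command(
  increments=[
    {"translation": [-4, 0, 0], "turn": 0, "claw": 20},
    {"translation": [-4, 0, 0], "turn": 0, "claw": 20},
    {"translation": [-4, 0, 0], "turn": 0, "claw": 20},
    {"translation": [-4, 0, 0], "turn": 0, "claw": 20},
    {"translation": [0, 0, 0], "turn": 0, "claw": 20},
    {"translation": [0, 0, 0], "turn": 0, "claw": 20},
  ],
)

```text
time_s: 21.02
tool_pos: [493.9, 17.1, 95.9]
ee_rot: [0.997, 0.076, 0.008, -0.0]
force: [4.8, 0.1, 6.1]
grip_width: 21.2
grip_force: 44.3
```

```bash
python3 m4.py
```

```text
collar inner x[5,95] [-39.1 -31.6] z [69.8 88.4 89.9]
cap [-60.9  -0.2 158. ] 604
nut z 87.1
keeper tilt mrad,z [-1.6  0.6] 84.3
21.075 [493.7  17.1  95.9] F [ 4.9 -1.2  7.5] Frad 4.7 [ 0.07 -1.33  0.05] grip 21.6 44.4
```

>>> arm_command(
  increments=[
    {"translation": [1, 0, -1.5], "turn": 0, "claw": 20},
    {"translation": [1, 0, -1.5], "turn": 0, "claw": 20},
    {"translation": [0, 0, 0], "turn": 0, "claw": 20},
  ],
)

```text
time_s: 21.45
tool_pos: [491.8, 16.8, 96.2]
ee_rot: [0.997, 0.076, 0.004, -0.0]
force: [4.3, 0.4, 9.8]
grip_width: 21.2
grip_force: 44.8
```

```bash
python3 m4.py
```

```text
collar inner x[5,95] [-39.2 -31.4] z [70.2 89.4 90.9]
cap [-62.7  -0.3 158.4] 583
nut z 87.2
keeper tilt mrad,z [-1.9  0.7] 84.3
21.5 [491.6  16.8  96.1] F [ 4.1 -0.4 11.1] Frad 4.0 [ 0.11 -1.27  0.02] grip 21.2 44.9
```

>>> arm_command(
  increments=[
    {"translation": [2, 0, -1.5], "turn": 0, "claw": 20},
    {"translation": [2, 0, -1.5], "turn": 0, "claw": 20},
    {"translation": [2, 0, -1], "turn": 0, "claw": 20},
    {"translation": [0, 0, 0], "turn": 0, "claw": 20},
  ],
)

```text
time_s: 22.0
tool_pos: [492.5, 16.9, 96.9]
ee_rot: [0.997, 0.076, -0.002, 0.0]
force: [-0.7, -0.7, 0.9]
grip_width: 21.5
grip_force: 43.4
```

```bash
python3 m4.py
```

```text
collar inner x[5,95] [-39.2 -31.1] z [70.  89.7 91.2]
cap [-61.2  -0.3 159.1] 586
nut z 87.2
keeper tilt mrad,z [-1.6  0.8] 84.3
22.05 [492.6  17.   96.9] F [-2.  -1.1 -0.9] Frad -2.2 [-0.2   0.29 -0.02] grip 21.2 43.4
```

>>> arm_command(
  increments=[
    {"translation": [3, 0, -1], "turn": 0, "claw": 20},
    {"translation": [3, 0, -1], "turn": 0, "claw": 20},
    {"translation": [3, 0, -1], "turn": 0, "claw": 20},
    {"translation": [3, 0, 0], "turn": 0, "claw": 20},
    {"translation": [0, 0, 0], "turn": 0, "claw": 20},
  ],
)

```text
time_s: 22.68
tool_pos: [503.2, 18.6, 99.7]
ee_rot: [0.997, 0.076, -0.003, 0.0]
force: [-5.7, -2.0, 0.1]
grip_width: 21.5
grip_force: 43.3
```

```bash
python3 m4.py
```

```text
collar inner x[5,95] [-39.6 -27.5] z [ 73.7  91.  104.6]
cap [-49.7  -0.2 162.1] 649
nut z 87.1
keeper tilt mrad,z [-1.  1.] 84.2
22.725 [503.3  18.6  99.7] F [-5.4 -0.8  0. ] Frad -5.5 [-0.26  1.63  0.03] grip 21.3 43.3
```

Lifted about 13 mm with almost no force. Raising gently while centring.

>>> arm_command(
  increments=[
    {"translation": [-1, 0, -2], "turn": 0, "claw": 20},
    {"translation": [-1, 0, -2], "turn": 0, "claw": 20},
    {"translation": [-1, 0, -1], "turn": 0, "claw": 20},
    {"translation": [0, 0, 0], "turn": 0, "claw": 20},
  ],
)

```text
time_s: 23.22
tool_pos: [503.8, 18.7, 106.0]
ee_rot: [0.997, 0.076, 0.001, -0.0]
force: [-0.1, 0.6, -4.2]
grip_width: 21.2
grip_force: 42.7
```

```bash
python3 m4.py; python3 - <<'E'
from h import *
s=snap('side');w=snap('wrist')
a=cv2.resize(s['img'][130:250,220:370],(400,320),interpolation=2);b=cv2.resize(w['img'][60:330,170:470],(400,360))
a=np.vstack([a,np.zeros((40,400,3),np.uint8)])
cv2.imwrite('pics/g.png',np.hstack([a,b])[:,:,::-1])
E
```

```text
collar inner x[5,95] [-38.7 -26.4] z [ 79.8  97.4 100.8]
cap [-49.7  -0.3 168.4] 646
nut z 87.1
keeper tilt mrad,z [-1.4  1. ] 84.2
23.275 [503.7  18.6 106. ] F [-0.4  1.  -4.5] Frad -0.3 [0.03 0.   0.06] grip 21.4 42.7
```

View pics/g.png

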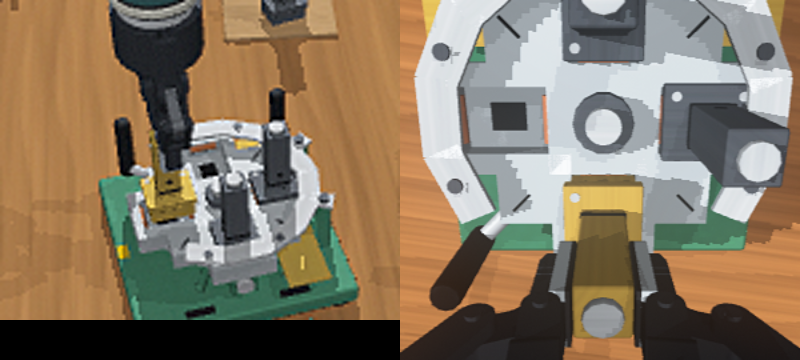

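The view shows the holder out of the pocket, free of contact: vertical force is only its weight, about 4.5 N. I raise it to a finger's width, centre it and measure its tilt.

>>> arm_command(
  increments=[
    {"translation": [-1, 0, -2], "turn": 0, "claw": 20},
    {"translation": [-1, 0, -2], "turn": 0, "claw": 20},
    {"translation": [-1, 0, -2], "turn": 0, "claw": 20},
    {"translation": [-1, 0, -2], "turn": 0, "claw": 20},
    {"translation": [0, 0, 0], "turn": 0, "claw": 20},
    {"translation": [0, 0, 0], "turn": 0, "claw": 20},
  ],
)

```text
time_s: 24.12
tool_pos: [499.2, 17.9, 113.6]
ee_rot: [0.997, 0.076, -0.0, 0.0]
force: [-0.6, 0.9, -4.0]
grip_width: 21.6
grip_force: 42.7
```

```bash
python3 m4.py; cat > m5.py <<'E'
from h import *
c,s_=np.cos(np.radians(8.75)),np.sin(np.radians(8.75))
def fit(n):
    w=snap(n);W=cloud(w);Q=W-[550.1,25.8,0];S=np.stack([Q[...,0]*c+Q[...,1]*s_,-Q[...,0]*s_+Q[...,1]*c,Q[...,2]],-1)
    hsv=cv2.cvtColor(w['img'],cv2.COLOR_RGB2HSV).astype(int)
    br=(hsv[...,0]>14)&(hsv[...,0]<34)&(hsv[...,1]>90)&(abs(S[...,1])<26)&(abs(S[...,0]+54)<35)&(w['z_map']>0)
    q=S[br]
    # collar top: median-based robust plane
    a=q[(q[:,2]>95)&(q[:,2]<116)&(abs(q[:,1])<18)&(q[:,0]>-41)&(q[:,0]<-29)]
    for _ in range(6):
        if len(a)<20:break
        A=np.c_[a[:,:2]-[-35,0],np.ones(len(a))];x=np.linalg.lstsq(A,a[:,2],rcond=None)[0];r=a[:,2]-A@x;a=a[abs(r)<max(.8,1.5*np.median(abs(r)))]
    if len(a)>=20:print(n,'collar slope rad (x,y)',x[:2].round(3),'z',x[2].round(1),len(a))
    # cap plane and shank inner face (x vs z)
    b=q[(abs(q[:,1])<8)&(q[:,2]>118)&(q[:,2]<160)]
    if len(b)>20:
        f=np.polyfit(b[:,2],b[:,0],1);r=b[:,0]-np.polyval(f,b[:,2]);b=b[abs(r)<1.5];f=np.polyfit(b[:,2],b[:,0],1);print(n,'shank face dx/dz',f.round(3),len(b))
    e=q[(q[:,2]<95)];print(n,'lowest brass z',np.percentile(q[:,2],1).round(1))
fit('wrist');fit('side')
E
python3 m5.py
```

```text
collar inner x[5,95] [-39.2 -31. ] z [ 86.1 104.8 106.1]
cap [-54.2  -0.3 176.1] 644
nut z 87.1
keeper tilt mrad,z [-1.7  0.8] 84.3
24.175 [499.2  17.9 113.6] F [ 0.3 -0.2 -5.5] Frad 0.3 [ 0.02 -0.03  0.01] grip 21.2 42.7
wrist collar slope rad (x,y) [-0.098  0.002] z 104.9 485
wrist shank face dx/dz [-7.0000e-03 -4.2382e+01] 1055
wrist lowest brass z 86.0
side lowest brass z 79.9
```

```bash
python3 - <<'E'
from h import *
c,s_=np.cos(np.radians(8.75)),np.sin(np.radians(8.75))
w=snap('wrist');W=cloud(w);Q=W-[550.1,25.8,0];S=np.stack([Q[...,0]*c+Q[...,1]*s_,-Q[...,0]*s_+Q[...,1]*c,Q[...,2]],-1)
hsv=cv2.cvtColor(w['img'],cv2.COLOR_RGB2HSV).astype(int)
br=(hsv[...,0]>12)&(hsv[...,0]<34)&(hsv[...,1]>70)&(abs(S[...,1])<18)&(abs(S[...,0]+54)<35)
q=S[br]
for x in range(-44,-26,2):
    a=q[abs(q[:,0]-x)<1];a=a[(a[:,2]>98)&(a[:,2]<112)]
    if len(a)>5:print('x',x,np.percentile(a[:,2],[10,50,90]).round(1),len(a))
for z in range(108,178,6):
    a=q[(abs(q[:,2]-z)<3)&(abs(q[:,1])<8)]
    if len(a)>5:print('z',z,np.percentile(a[:,0],[10,50,90]).round(1),len(a))
cap=(abs(S[...,1])<9)&(abs(S[...,0]+54)<10)&(S[...,2]>174)&(S[...,2]<180)
a=S[cap];A=np.c_[a[:,:2],np.ones(len(a))];print('cap slope',np.linalg.lstsq(A,a[:,2],rcond=None)[0][:2].round(3),len(a))
# turret top plane check around nut
t=(np.hypot(S[...,0],S[...,1])<40)&(np.hypot(S[...,0],S[...,1])>14)&(abs(S[...,2]-70)<2);a=S[t];A=np.c_[a[:,:2],np.ones(len(a))];print('turret slope',np.linalg.lstsq(A,a[:,2],rcond=None)[0].round(3))
E
```

```text
x -44 [104.5 106.1 109.7] 169
x -42 [104.3 105.  106.5] 165
x -40 [104.2 105.1 105.9] 147
x -38 [104.3 105.1 105.7] 124
x -36 [104.5 105.1 105.7] 134
x -34 [104.4 105.1 105.9] 148
x -32 [ 99.  104.3 105.7] 296
x -30 [ 99.5 102.1 105.4] 43
z 108 [-43.3 -39.2 -32.5] 281
z 114 [-43.6 -43.3 -43. ] 54
z 120 [-43.7 -43.4 -43. ] 107
z 126 [-43.7 -43.4 -43.1] 116
z 132 [-43.7 -43.4 -43. ] 129
z 138 [-43.8 -43.4 -43.1] 140
z 144 [-43.8 -43.4 -43.1] 159
z 150 [-43.9 -43.5 -43.1] 175
z 156 [-43.9 -43.5 -43.1] 202
z 162 [-44.  -43.6 -43.1] 223
z 168 [-44.2 -43.6 -43.2] 273
z 174 [-62.2 -47.3 -44.2] 548
cap slope [-0.028  0.005] 737
turret slope [1.0000e-03 1.0000e-03 7.0098e+01]
```

The holder is upright within 0.01 rad and its foot is 12 mm above the turret's top. One settle, a bystander check, then hand in.

>>> arm_command(
  increments=[
    {"translation": [0, 0, 0], "turn": 0, "claw": 20},
    {"translation": [0, 0, 0], "turn": 0, "claw": 20},
    {"translation": [0, 0, 0], "turn": 0, "claw": 20},
  ],
)

```text
time_s: 24.7
tool_pos: [499.2, 17.9, 113.7]
ee_rot: [0.997, 0.076, 0.0, 0.0]
force: [0.6, 0.7, -4.8]
grip_width: 21.4
grip_force: 42.7
```

```bash
python3 m2.py side && python3 -c "
from rig import bot
print(bot.job_done())"
```

```text
side [321 163   6   9  49] [607. 102. 100.] [621. 122. 121.] [614.1 111.3 118.8] [31. 30. 31.]
side [263 174   7  10  53] [456.  80. 100.] [471.  97. 124.] [461.8  87.5 121.2] [33. 31. 32.]
side [318 175  11  20 189] [591.  20. 100.] [614.  46. 152.] [604.1  33.8 148.9] [80. 83. 88.]
side [270 181  22  27 324] [471.  -8. 100.] [521.  38. 164.] [4.974e+02 3.000e-01 1.630e+02] [139. 121.  67.]
side [302 194  12  21 203] [546. -43. 100.] [571. -16. 152.] [557.2 -29.8 149.6] [84. 87. 92.]
24.75 [499.2  17.9 113.6] [ 0.988  0.151 -0.   ] [ 0.2  0.7 -4.5]
the job is handed in; nothing more can be done
None
```

Handed in at 24.7 s: the turret is clicked round and the brass holder, rocked free, is held upright and still about 12 mm above its pocket, the other two holders still seated; the stand's front tipped about 25 mrad for a moment in one rock (I eased off and it settled flat), and an earlier turning pass went over the handle without touching it.

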